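# Tare the biscuit tub on the shop scale

## Task

Stand the empty steel tub in the middle of the weighing platform, lowering it gently so that the platform is never pushed down onto its stop. Then tare the scale: turn the knob on the sloping dial until the dial's long zero mark lines up with the needle, to within half a small division. Leave the bowl, the carton and the chew toy where they are.

Things in the scene. Friction and masses are not known exactly. Their poses are not given: they have to be found in the camera images.
- scale: Grey wedge-shaped counter scale, fixed; 305 mm long (x), 190 wide (y). Origin on the counter under its middle; x from the dial end (near the robot) to the platform end, z up. Its front slopes up towards +x at 35 degrees, from 28 mm high at x=-150 to 128 at x=-7 mm. A round dial, 166 mm across with its rim, is centred on the slope at x=-78, z=78 mm. The sprung platform is behind (x 3 to 153 mm).
- dial (a joint): Turning dial: white disc 116 mm across, short black graduations (small division 25 g = 0.15 rad = 9 mm), one long broad bar, the zero mark; round black knob in its middle, 50 mm across, 9 to 48 mm off the slope. Rad, clockwise seen looking down on it; 0 = zero mark straight up the slope. Turns 9 rad either way, stays put, friction 0.1 N m. Usually needs a regrasp.
- needle (a joint): Black needle on the dial's axis, behind the disc; only its pointer, 4 to 7 mm wide, shows outside the disc's edge, 58 to 77 mm off the axis, level with the disc. Rad, clockwise seen looking down on the dial, 0 = straight up the slope; it rests at -2.0 with the platform empty and turns 6 rad per kg (0.4 rad per mm that the platform sinks). Geared to the platform: do not push it.
- platform (a joint): How far the platform has sunk, m: 0 empty; 15 mm for each kg (654 N/m, well damped); its bottom stop is at 18 mm.
- zero_mark (a point): Point on the line of the dial's zero mark, 60 mm from the dial's axis and 9 mm off the slope; turns with the dial.
- needle_tip (a point): Point on the needle's line, 60 mm from the dial's axis and 9 mm off the slope; turns with the needle. The zero mark is at the needle when this and zero_mark fall together.
- knob_grip (a point): Point on the knob's axis, 34 mm off the slope (14 mm below the knob's top): a good place for the TCP. Its z axis is the dial's axis, away from the slope (up, leaning 35 degrees towards scale -x); its x axis turns with the dial, along the zero mark.
- platform_mid (a point): Middle of the platform's top, a square steel plate 150 by 150 mm, 5 mm thick, level, 148 mm above the counter when empty; x, y, z axes as the scale's. Sinks with the platform.
- tub: Empty open-topped rectangular tub of plain steel: 120 mm long (its x), 56 mm wide (its y), 65 mm high, walls 3 mm. Origin at the centre of its underside. Weighs 0.28 to 0.46 kg. Starts upright on the counter on one side of the scale; can be gripped across its width.
- bowl: Bystander: round white ceramic pet bowl, 124 mm across, 50 mm high, on the other side of the scale from the tub. Origin at the centre of its underside.
- carton: Bystander: cardboard carton 62 by 110 by 90 mm high. Origin at the centre of its underside.
- chew: Bystander: black rubber bone-shaped chew toy, 126 mm long (its x), 62 mm wide, 30 mm high, lying flat. Origin at the centre of its underside.
There are look-alikes about, which are no part of the job. Leave any green or yellow look-alike of the tub alone.

How it is judged:
By the outcome, as a careful person would: the job done as asked, in the order asked, and still so for the second after the job is handed in, with the robot touching nothing.
It also fails if it takes over 64 s, if anything falls off the work surface, if the arm or the gripper's body presses on something with over 40 N, if the wrist force passes 120 N, or if a joint passes its speed limit or range.

## Robot

A 7-joint arm with a two-finger parallel gripper is mounted at the origin on the work surface. World frame = base frame: x ahead of the robot, y to its left, z up, the work surface at z = 0. Lengths are in m, angles in rad, forces in N, time in s.
With the tool pointing down it reaches from about 0.425 to 0.875 m from the base axis. Payload 4.7 kg.
Tool frame: the origin (TCP) lies between the finger pads, 19 mm behind the fingertips; this is the grasp point; z points along the fingers, y is the direction in which the jaws open and shut (so a half turn about z gives the same grasp; the last joint's range is limited). The gripper opens to 87 mm and grips with 3 to 60 N. Pads are 19 mm wide; open, the fingers measure 117 mm over their backs; the gripper's body (75 mm by 190 mm) begins 51 mm behind the grasp point.
Start: joints at [-1.217, 0.321, -0.07, 1.45, 0.023, 1.371, -0.057], TCP at [0.217, 0.613, 0.241] pointing down, gripper open.
Joint ranges: [-2.86, 2.86], [-0.3, 2.09], [-1.38, 1.24], [0.06, 2.45], [-1.56, 4.7], [0.09, 2.05], [-2.69, 2.69]. Speed limits (rad/s): [2.57, 2.57, 3.14, 3.14, 3.14, 3.14, 3.14].

## Interface

Orientations are given as a rotation vector (axis times angle).
In Python, from bench import ctrl gives the robot as it stands. The module is installed in compiled form; this text tells all that it offers.
- The arm moves only by the tool step_arm, never from a script. Its argument "plan" is a list of rows, each a list of 3 entries, a list of its own where there are three numbers: the turn, a rotation vector about the tool's x, y, z in rad, then the shift along the tool's x, y, z in m, then the closure in counts, from 0 (fully open) to 255 (shut). In form: [[[rx, ry, rz], [x, y, z], hand], ...]. A call has exactly 10 rows; each row is the pose to reach, as a shift and turn from the pose commanded when the call began, along the tool's axes at that moment; what a row does not reach only later rows make up. A row lasts 1/8 s, in which the tool goes at most 62.5 mm and 10.7 degrees, less where a joint would pass 70% of its speed; a pose out of reach is approached as far as the arm can. A call with a gripper value outside its range is refused whole. The fingers move at their own pace and stop on an object; "squeeze" is the grip in N (left out, the last holds). Time passes only in rows, so rows that repeat a pose let the fingers close, or fill a call up. It gives the time, the measured TCP pose, the force and the opening at its end, in the units of the state.
- ctrl.get_state(): the state, without advancing time (a new reading comes with each control period).
- ctrl.get_image(name): name is "side" or "top" or "wrist"; returns the picture (420x560x3 uint8, red, green, blue); there is no depth.
- ctrl.calibration(name): a dict with "fov_y" (degrees; the focal length in pixels is half the picture's height over the tangent of half this angle, whatever the lens; pixels are square), "cx", "cy" (the principal point, pixels), "k1" (the pictures are not rectified: a ray, as slopes to the right and down, at radius r is drawn at 1 + k1 r^2 times it, then the intrinsics apply), "rvec" (rotation vector, rad) and "tvec" (3), from world to camera coordinates, as OpenCV has them. Camera axes: x right, y down, z forward; pixel columns grow to the right and rows downward; lengths in m; the calibration is good to about 2 mm. A picture is of the moment at which its call begins: read the wrist's pose just before it. calibration takes no time and is no camera call; for the wrist camera it gives the pose at the moment of the call.
- ctrl.close_job(): hands the job in, once; it reports no verdict.
Trained networks look in the newest picture that a camera, given by its name, has taken for a name from the list of things; names that differ only in an ending like _2 or _b are one class to them, and where a whole thing is asked for, a point or a joint stands for the part that bears it (a point fixed in the world has none). Each returns a list of dicts, best first, with "score" (0 to 1); they miss things now and then, are a little off and sometimes report something else, mostly with a low value. They report only what shows in the picture. A call takes as long as a camera call. They do not tell look-alikes from the thing itself.
- ctrl.cut_out(camera, label): "pixels" (420x560 bool, what is visible of it) and "rect" ([left, top, width, height] in pixels, round what is visible of it).
The state is a dict: "time": time; "joint_positions": joint angles; "qd": joint speeds; "joint_torque": joint torques, N m; "position": TCP position; "tool_rot": TCP orientation; "ft_force": force on the tool from outside, world axes, zero at the start; "torque": the same for the moment, N m; "grip_width": opening from 0.0 (shut) to 1.0 (fully open).
Only numpy, scipy, OpenCV 4.12 (cv2) and the standard library are available. Lean on these libraries where they do the work, as an engineer would, in place of code of your own. Each camera call takes 0.05 s, during which the arm holds its last target.

## Working session

There is one attempt and no reset: what is moved stays moved. The work goes in short steps, Python scripts to look and compute and a tool call to move; the robot and the scene stay as the last step left them, time stands still between calls to the robot, and variables do not carry over. Pictures are saved under pics/ and viewed, and the job is handed in when it is done.

Besides the shell and the picture viewer there is one more tool, called after "Request:" by a JSON object that holds its "op" and its "data". step_arm: Moves the arm, as the interface text tells. Its arguments: {"type":"object","properties":{"plan":{"type":"array"},"squeeze":{"type":"number"}},"required":["plan"]}

```bash
mkdir -p pics; cat > h.py <<'E'
import numpy as np, cv2
from bench import ctrl
from scipy.spatial.transform import Rotation as R
def snap(cam,name):
    im=ctrl.get_image(cam); cv2.imwrite(f'pics/{name}.png',im[:,:,::-1]); return im
def cal(cam):
    c=ctrl.calibration(cam); f=210/np.tan(np.radians(c['fov_y'])/2)
    return c,f,R.from_rotvec(c['rvec']).as_matrix(),np.array(c['tvec'])
def proj(cam,P,C=None):
    c,f,M,t=C or cal(cam); p=np.atleast_2d(P)@M.T+t
    s=p[:,:2]/p[:,2:]; r2=(s**2).sum(1,keepdims=True)
    return s*(1+c['k1']*r2)*f+[c['cx'],c['cy']]
def ray(cam,uv,C=None):
    c,f,M,t=C or cal(cam); d=(np.atleast_2d(uv)-[c['cx'],c['cy']])/f
    s=d.copy()
    for _ in range(30): s=d/(1+c['k1']*(s**2).sum(1,keepdims=True))
    v=np.c_[s,np.ones(len(s))]@M
    return -M.T@t, v
def onz(cam,uv,z,C=None):
    o,v=ray(cam,uv,C); return o+v*((z-o[2])/v[:,2:])
def onplane(cam,uv,p0,n,C=None):
    o,v=ray(cam,uv,C); return o+v*(((p0-o)@n)/(v@n))[:,None]
E
python3 - <<'E'
from h import *
for c in ['side','top','wrist']:
    snap(c,c+'0'); k=cal(c); print(c,k[0]['fov_y'],k[0]['k1'],-k[2].T@k[3],k[2][2])
s=ctrl.get_state(); print(s)
for c in ['top','side']:
  for l in ['scale','dial','tub','bowl','carton','chew','needle','platform']:
    print(c,l,[(round(d['score'],2),d['rect']) for d in ctrl.cut_out(c,l)])
E
```

```text
side 42.23667229193342 -0.16996410970809558 [ 0.1860194  -1.00151347  1.20472685] [ 0.22765552  0.64034531 -0.73357402]
top 55.49249644105091 0.007613000468246399 [ 0.29137942 -0.0400729   1.3245643 ] [ 0.17147031 -0.00197334 -0.98518731]
wrist 59.52402928739075 -0.09680116541476846 [0.13959049 0.63991455 0.38373189] [ 0.27268363 -0.09806933 -0.9570925 ]
{'time': 0.15, 'joint_positions': array([-1.21689892,  0.32164026, -0.0701085 ,  1.45141916,  0.02259535,
        1.37081599, -0.05689236]), 'qd': array([-0.00012738, -0.00163037,  0.00020395, -0.00400163, -0.00134678,
        0.00209294,  0.00034797]), 'joint_torque': array([-7.43204910e-04, -4.91796541e+01, -4.05107997e-01, -3.12875211e+01,
       -6.41358015e-02,  4.05487418e-02,  1.08908534e-04]), 'position': array([0.21653375, 0.6124394 , 0.24040879]), 'tool_rot': array([-5.31074465e-01, -3.09619883e+00,  2.33286507e-03]), 'ft_force': array([ 0.71797202,  0.16404518, -0.52149479]), 'torque': array([ 0.04021025, -0.02356519,  0.00760922]), 'grip_width': 0.9999754975446622}
top scale [(0.59, [257.3, 135.8, 61.2, 97.3]), (0.46, [26
[... 187 characters left out ...]
]
top bowl [(0.76, [147.2, 207.4, 37.5, 35.7])]
top carton [(0.82, [149.7, 158.0, 39.4, 30.3])]
top chew [(0.76, [347.5, 139.3, 24.2, 34.9])]
top needle []
top platform [(0.59, [264.0, 131.4, 48.2, 49.5])]
side scale [(0.91, [244.8, 166.7, 125.8, 99.7])]
side dial [(0.66, [260.9, 200.2, 34.0, 37.5])]
side tub [(0.92, [285.1, 335.8, 57.2, 44.0]), (0.84, [367.2, 308.8, 51.2, 55.4]), (0.73, [225.9, 303.7, 37.8, 57.6]), (0.62, [275.7, 285.1, 56.4, 37.6]), (0.18, [258.1, 200.0, 33.7, 40.1])]
side bowl [(0.71, [209.4, 131.0, 37.2, 27.9])]
side carton [(0.94, [261.1, 114.5, 38.5, 43.3])]
side chew [(0.56, [352.3, 268.7, 48.9, 24.3])]
side needle []
side platform [(0.87, [296.7, 165.0, 68.8, 46.6])]
```

View pics/side0.png

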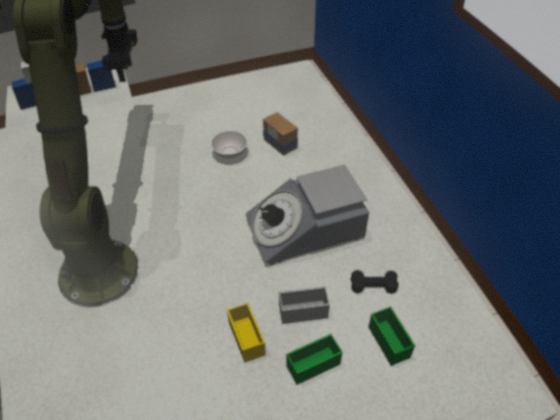

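View pics/top0.png

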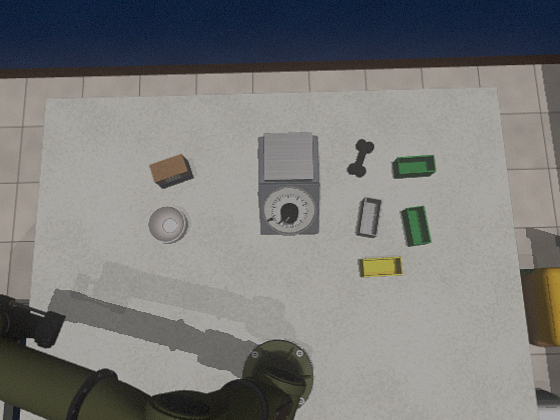

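```bash
python3 - <<'E'
import cv2
a=cv2.imread('pics/top0.png')[110:270,230:460]; cv2.imwrite('pics/top0z.png',cv2.resize(a,None,fx=3.4,fy=3.4,interpolation=cv2.INTER_CUBIC))
a=cv2.imread('pics/side0.png')[150:390,210:430]; cv2.imwrite('pics/side0z.png',cv2.resize(a,None,fx=2.5,fy=2.5,interpolation=cv2.INTER_CUBIC))
E
```

```text
(no output)
```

View pics/top0z.png

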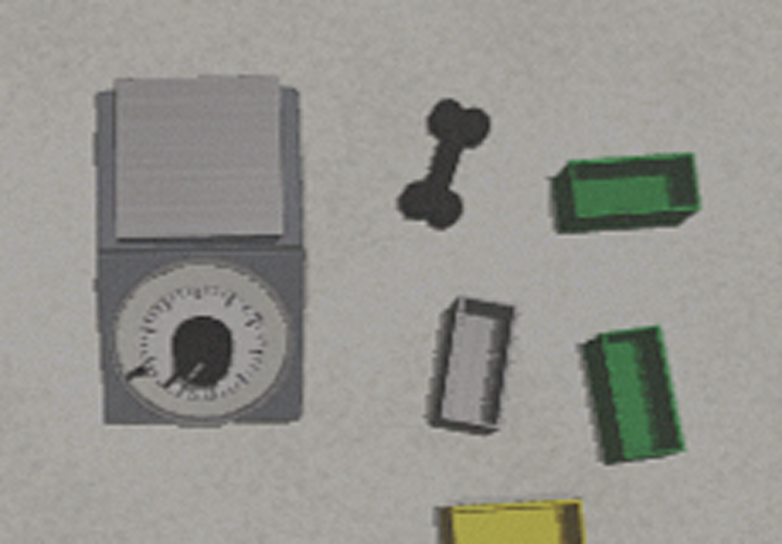

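View pics/side0z.png

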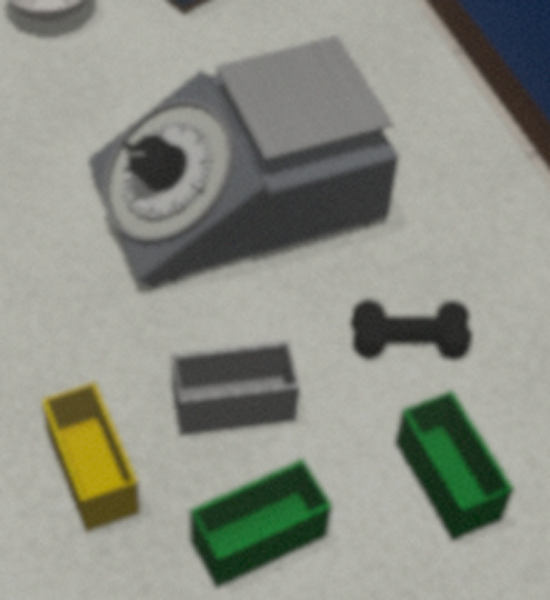

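```bash
cat >> h.py <<'E'
from scipy.optimize import least_squares
def fit(obs,L,W,z,x0):
    # obs: list cam, ordered corner uv: (+x,+y),(+x,-y),(-x,-y),(-x,+y)
    P=np.array([[L,W],[L,-W],[-L,-W],[-L,W]])/2
    cs={c:cal(c) for c,_ in obs}
    def f(q):
        a=q[2];m=np.array([[np.cos(a),-np.sin(a)],[np.sin(a),np.cos(a)]])
        X=np.c_[P@m.T+q[:2],np.full(4,z)]
        return np.concatenate([(proj(c,X,cs[c])-uv).ravel() for c,uv in obs])
    r=least_squares(f,x0,loss='soft_l1'); return r.x,r.fun
E
python3 - <<'E'
from h import *
t=lambda *a: np.array(a)/3.4+[230,110]
s=lambda *a: np.array(a)/2.5+[210,150]
print(onz('top',t((198,158)),.148), onz('top',t((475,365)),.065))
pt=t((114,78),(279,75),(284,236),(117,240)); ps=s((336,38),(391,126),(270,160),(218,70))
# platform
for o in ([('top',pt)],[('side',ps)],[('top',pt),('side',ps)]):
    q,f=fit(o,.15,.15,.148,[.65,-.05,0]); print('plat',q.round(4),f.round(1))
tt=t((458,297),(515,308),(497,433),(430,425)); ts=s((288,345),(297,387),(178,402),(173,357))
for o in ([('top',tt)],[('side',ts)],[('top',tt),('side',ts)]):
    q,f=fit(o,.12,.056,.065,[.5,-.25,0]); print('tub',q.round(4),f.round(1))
E
```

```text
[[ 0.66988654 -0.05140975  0.148     ]] [[ 0.4869621  -0.30648703  0.065     ]]
plat [ 0.6713 -0.0519 -0.0055] [ 0.1  0.3 -0.   0.2  0.1 -0.2 -0.2 -0.3]
plat [ 0.6711 -0.0626  0.0113] [ 0.4 -0.5  2.1 -0.2 -0.6  1.  -1.  -0.3]
plat [ 0.6715 -0.0553 -0.0027] [ 1.1  0.3  1.  -0.   1.3 -0.4  1.  -0.3 -0.  -2.   0.9 -1.7 -2.  -1.2
 -1.6 -2.4]
tub [ 0.4869 -0.3071 -0.2241] [-0.4  0.3  0.   0.4 -0.6  0.1  1.7 -1. ]
tub [ 0.4896 -0.3184 -0.2218] [ 0.2 -0.9  0.7  0.9 -0.1  0.4 -0.9 -0.5]
tub [ 0.4888 -0.3146 -0.2146] [ 1.7 -0.3  2.2 -0.4  1.9 -0.6  4.1 -1.6 -0.8 -2.2 -0.2 -0.4 -0.8 -0.6
 -1.8 -1.5]
```

```bash
cat >> h.py <<'E'
def tool(yaw_y,tilt=None):
    y=np.array([np.cos(yaw_y),np.sin(yaw_y),0]); z=np.array([0,0,-1.]); return np.c_[np.cross(y,z),y,z]
def rel(p,M=None):
    s=ctrl.get_state(); A=R.from_rotvec(s['tool_rot']).as_matrix()
    d=A.T@(np.array(p)-s['position']); 
    rv=R.from_matrix(A.T@M).as_rotvec() if M is not None else np.zeros(3)
    print('turn',rv.round(3),'shift',d.round(4))
E
python3 - <<'E'
from h import *
rel([.5,.25,.27]); rel([.487,-.307,.27],tool(np.pi/2-.22))
E
```

```text
turn [0. 0. 0.] shift [-0.3881 -0.2477 -0.0287]
turn [ 0.    0.   -0.12] shift [-0.5614 -0.7772 -0.0287]
```

Request:
{"op": "step_arm", "data": {"plan": [[[0,0,0],[-0.05,-0.03,-0.01],0],[[0,0,0],[-0.1,-0.063,-0.02],0],[[0,0,0],[-0.15,-0.095,-0.03],0],[[0,0,0],[-0.2,-0.127,-0.03],0],[[0,0,0],[-0.25,-0.16,-0.03],0],[[0,0,0],[-0.3,-0.19,-0.03],0],[[0,0,0],[-0.35,-0.223,-0.03],0],[[0,0,0],[-0.388,-0.25,-0.03],0],[[0,0,0],[-0.41,-0.3,-0.03],0],[[0,0,0],[-0.43,-0.35,-0.03],0]], "squeeze": 20}}

```text
time: 2.2
position: [0.5057, 0.1377, 0.2713]
tool_rot: [0.532, 3.096, -0.0]
ft_force: [0.8, -0.0, -0.1]
grip_width: 0.999
```

```bash
python3 - <<'E'
from h import *
s=ctrl.get_state(); print(s['position'],s['joint_positions'].round(2))
rel([.487,-.307,.27],tool(np.pi/2-.22))
E
```

```text
[0.505744   0.1376513  0.27127007] [-0.63  0.03  0.32  1.73 -0.01  1.38  0.92]
turn [ 0.    0.   -0.12] shift [-0.1307 -0.4254  0.0013]
```

Request:
{"op": "step_arm", "data": {"plan": [[[0,0,-0.02],[-0.02,-0.05,0],0],[[0,0,-0.03],[-0.035,-0.1,0],0],[[0,0,-0.05],[-0.05,-0.155,0],0],[[0,0,-0.06],[-0.065,-0.21,0],0],[[0,0,-0.08],[-0.08,-0.265,0],0],[[0,0,-0.1],[-0.095,-0.32,0],0],[[0,0,-0.12],[-0.11,-0.37,0],0],[[0,0,-0.12],[-0.131,-0.425,0],0],[[0,0,-0.12],[-0.131,-0.425,0],0],[[0,0,-0.12],[-0.131,-0.425,0],0]]}}

```text
time: 3.45
position: [0.4874, -0.3044, 0.271]
tool_rot: [-0.345, -3.122, -0.001]
ft_force: [0.1, -0.7, -0.5]
grip_width: 1.005
```

```bash
python3 - <<'E'
from h import *
s=ctrl.get_state(); print(s['position'],s['joint_positions'].round(2))
snap('wrist','w1'); print([(round(d['score'],2),d['rect']) for d in ctrl.cut_out('wrist','tub')])
E
```

```text
[ 0.48739342 -0.30437097  0.27104272] [-0.15  0.17  0.76  1.62 -0.12  1.39  1.97]
[(0.93, [247.2, 119.9, 60.7, 122.7]), (0.91, [73.7, 116.5, 111.8, 133.2]), (0.84, [141.8, 0.0, 141.9, 73.6]), (0.6, [146.1, 328.0, 89.0, 49.4])]
```

View pics/w1.png

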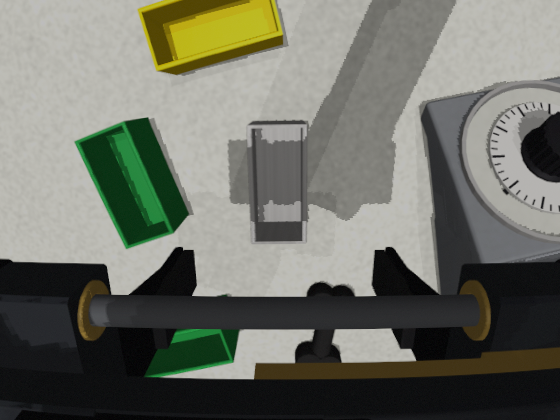

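```bash
python3 - <<'E'
from h import *
uv=np.array([(306,243),(252,243),(248,122),(307,123)],float)
q,f=fit([('wrist',uv)],.12,.056,.065,[.49,-.307,-.22]); print(q.round(4),f.round(1))
X=onz('wrist',uv,.065); print(X.round(4), np.linalg.norm(X-np.roll(X,1,0),axis=1))
a=cv2.imread('pics/w1.png')[100:265,220:340]; cv2.imwrite('pics/w1z.png',cv2.resize(a,None,fx=3.5,fy=3.5,interpolation=cv2.INTER_CUBIC))
E
```

```text
[ 0.4884 -0.3082 -0.2113] [ 0.1 -0.6 -0.5 -0.3 -0.3  1.3  0.6 -0.1]
[[ 0.5536 -0.2937  0.065 ]
 [ 0.5417 -0.3478  0.065 ]
 [ 0.4228 -0.3225  0.065 ]
 [ 0.4356 -0.2689  0.065 ]] [0.12053816 0.05539042 0.12149731 0.05513093]
```

View pics/w1z.png

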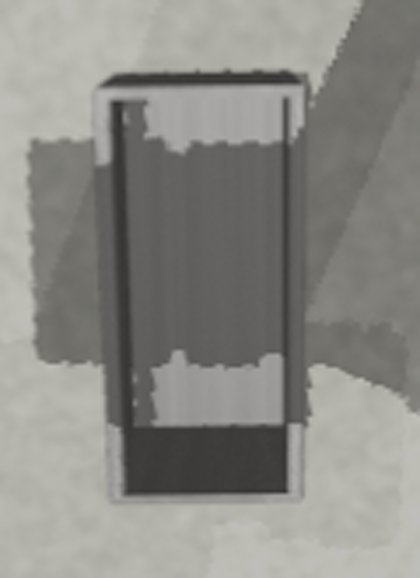

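```bash
python3 - <<'E'
from h import *
uv=np.array([(306.6,242.9),(250.9,242.9),(247.4,124.9),(306.9,124.9)],float)
q,f=fit([('wrist',uv)],.12,.056,.065,[.49,-.307,-.22]); print(q.round(4),f.round(1))
rel([q[0],q[1],.045],tool(np.pi/2+q[2]))
E
```

```text
[ 0.4895 -0.3088 -0.2093] [-0.7  0.5  0.5  0.9 -0.1 -0.3  0.2 -0.8]
turn [ 0.001  0.    -0.008] shift [-0.0027 -0.0055  0.2261]
```

Request:
{"op": "step_arm", "data": {"plan": [[[0,0,0],[0,-0.001,0.02],0],[[0,0,-0.008],[-0.002,-0.003,0.06],0],[[0,0,-0.008],[-0.002,-0.005,0.1],0],[[0,0,-0.008],[-0.002,-0.005,0.14],0],[[0,0,-0.008],[-0.002,-0.005,0.17],0],[[0,0,-0.008],[-0.002,-0.005,0.2],0],[[0,0,-0.008],[-0.002,-0.005,0.215],0],[[0,0,-0.008],[-0.002,-0.005,0.226],0],[[0,0,-0.008],[-0.002,-0.005,0.226],0],[[0,0,-0.008],[-0.002,-0.005,0.226],0]], "squeeze": 25}}

```text
time: 4.8
position: [0.4889, -0.3105, 0.0462]
tool_rot: [0.332, 3.122, -0.001]
ft_force: [0.5, -0.1, -0.0]
grip_width: 0.998
```

```bash
python3 - <<'E'
from h import *
print(ctrl.get_state()['position']);snap('wrist','w2')
E
```

```text
[ 0.48889042 -0.31049647  0.04623292]
```

View pics/w2.png

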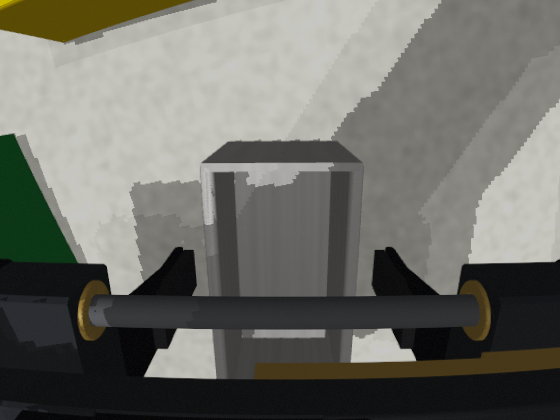

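Tub sits between the fingers, centred to a couple of mm (rim columns 202–362, fingers 195 / 373). Close.

Request:
{"op": "step_arm", "data": {"plan": [[[0,0,0],[0,0,0],60],[[0,0,0],[0,0,0],120],[[0,0,0],[0,0,0],200],[[0,0,0],[0,0,0],255],[[0,0,0],[0,0,0],255],[[0,0,0],[0,0,0],255],[[0,0,0],[0,0,0],255],[[0,0,0],[0,0,-0.01],255],[[0,0,0],[0,0,-0.04],255],[[0,0,0],[0,0,-0.08],255]], "squeeze": 25}}

```text
time: 6.1
position: [0.487, -0.309, 0.125]
tool_rot: [-0.332, -3.121, -0.002]
ft_force: [1.4, 0.7, -3.6]
grip_width: 0.638
```

Request:
{"op": "step_arm", "data": {"plan": [[[0,0,0],[0,0,-0.03],255],[[0,0,0],[0,0,-0.07],255],[[0,0,0],[0,0,-0.11],255],[[0,0,0],[0,0,-0.14],255],[[0,0,0],[0,0,-0.16],255],[[0,0,0],[0,0,-0.17],255],[[0,0,0],[0,0,-0.17],255],[[0,0,0],[0,0,-0.17],255],[[0,0,0],[0,0,-0.17],255],[[0,0,0],[0,0,-0.17],255]]}}

```text
time: 7.35
position: [0.4879, -0.31, 0.2947]
tool_rot: [-0.332, -3.123, -0.0]
ft_force: [-0.1, 0.4, -4.5]
grip_width: 0.638
```

```bash
python3 - <<'E'
from h import *
s=ctrl.get_state(); print(s['position'],s['joint_positions'].round(2),s['ft_force'],s['torque'])
snap('wrist','w3')
E
```

```text
[ 0.48794965 -0.3100102   0.29467379] [-0.15  0.17  0.77  1.58 -0.12  1.44  1.99] [-0.14502468  0.35325534 -4.5328261 ] [-0.00974765  0.00663342  0.00182297]
```

View pics/w3.png

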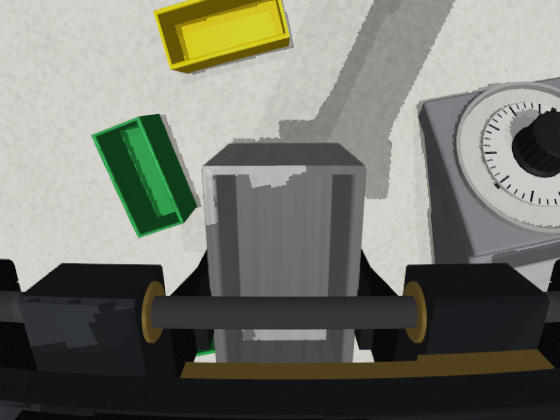

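```bash
python3 - <<'E'
from h import *
rel([.671,-.053,.295],tool(np.pi/2))
E
```

```text
turn [ 0.    -0.001 -0.212] shift [-0.1249  0.2898 -0.0003]
```

Request:
{"op": "step_arm", "data": {"plan": [[[0,0,-0.02],[-0.01,0.02,0],255],[[0,0,-0.05],[-0.025,0.06,0],255],[[0,0,-0.08],[-0.045,0.105,0],255],[[0,0,-0.12],[-0.065,0.15,0],255],[[0,0,-0.15],[-0.085,0.195,0],255],[[0,0,-0.18],[-0.103,0.24,0],255],[[0,0,-0.2],[-0.118,0.273,0],255],[[0,0,-0.212],[-0.125,0.29,0],255],[[0,0,-0.212],[-0.125,0.29,0],255],[[0,0,-0.212],[-0.125,0.29,0],255]]}}

```text
time: 8.65
position: [0.6706, -0.0553, 0.2954]
tool_rot: [-0.004, -3.141, 0.002]
ft_force: [-0.5, -1.3, -2.8]
grip_width: 0.641
```

```bash
python3 - <<'E'
from h import *
s=ctrl.get_state(); print(s['position'],s['tool_rot'],s['joint_positions'].round(2),s['ft_force'])
snap('wrist','w4'); c=ctrl.calibration('wrist'); np.save('c4.npy',c,allow_pickle=True)
print([(round(d['score'],2),d['rect']) for l in ['dial','platform','scale'] for d in ctrl.cut_out('wrist',l)])
E
```

```text
[ 0.67057039 -0.05531174  0.29544122] [-4.21009484e-03 -3.14107487e+00  2.37854864e-03] [-0.38  0.39  0.59  1.32 -0.21  1.49  1.76] [-0.50004002 -1.30296738 -2.76694004]
[(0.81, [223.9, 0.0, 130.7, 59.7]), (0.9, [193.3, 105.8, 190.9, 163.0]), (0.71, [175.5, 0.0, 225.5, 267.2])]
```

View pics/w4.png

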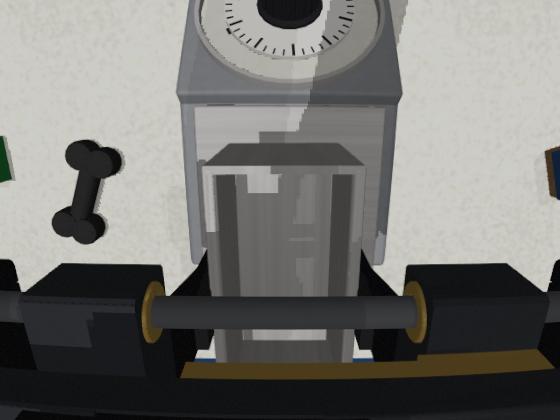

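```bash
python3 - <<'E'
from h import *
X=onz('wrist',[(194,106.5),(385,107.5),(204,230),(376,230)],.148); print(X.round(4))
o=onz('wrist',[(284,165)],.148)
a=cv2.imread('pics/w4.png')[85:275,170:410]; cv2.imwrite('pics/w4z.png',cv2.resize(a,None,fx=3.2,fy=3.2,interpolation=cv2.INTER_CUBIC))
E
```

```text
[[ 0.5955 -0.1233  0.148 ]
 [ 0.5964  0.0247  0.148 ]
 [ 0.6971 -0.1217  0.148 ]
 [ 0.6974  0.0244  0.148 ]]
```

View pics/w4z.png

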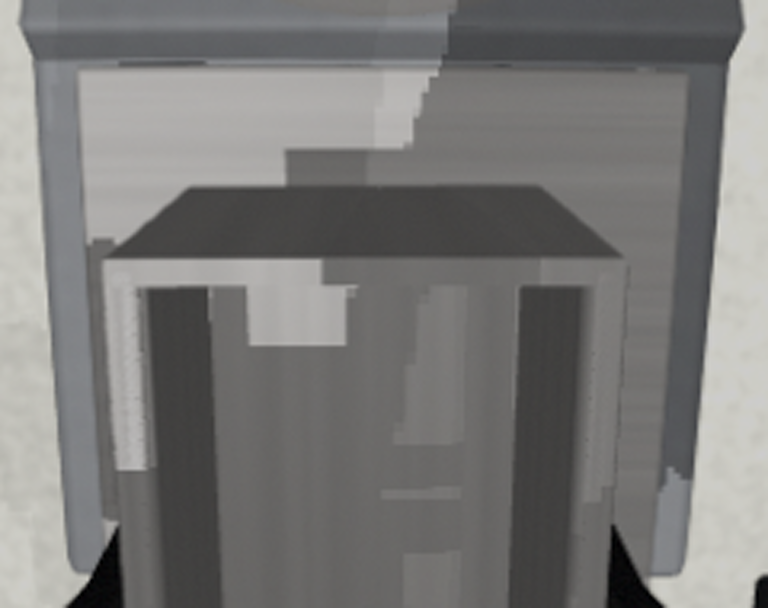

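```bash
python3 - <<'E'
from h import *
uv=np.array([(104,260),(626,260)])/3.2+[170,85]
print(onz('wrist',uv,.3145), ctrl.get_state()['position'])
uv=np.array([(78,70),(688,73),(655,555),(107,520)])/3.2+[170,85]
print(onz('wrist',uv,.148))
E
```

```text
[[ 0.61196709 -0.08184845  0.3145    ]
 [ 0.61206469 -0.02560458  0.3145    ]] [ 0.67079714 -0.05465914  0.29581973]
[[ 0.5957991  -0.1230268   0.148     ]
 [ 0.59664415  0.0247266   0.148     ]
 [ 0.723856    0.02521227  0.148     ]
 [ 0.71322075 -0.1232418   0.148     ]]
```

Request:
{"op": "step_arm", "data": {"plan": [[[0,0,0],[0,0.001,0.01],255],[[0,0,0],[0,0.003,0.03],255],[[0,0,0],[0.001,0.004,0.05],255],[[0,0,0],[0.001,0.004,0.065],255],[[0,0,0],[0.001,0.004,0.075],255],[[0,0,0],[0.001,0.004,0.082],255],[[0,0,0],[0.001,0.004,0.086],255],[[0,0,0],[0.001,0.004,0.09],255],[[0,0,0],[0.001,0.004,0.092],255],[[0,0,0],[0.001,0.004,0.092],255]]}}

```text
time: 10.1
position: [0.6704, -0.0489, 0.2034]
tool_rot: [-0.0, 3.141, 0.0]
ft_force: [-0.0, -0.8, -4.5]
grip_width: 0.642
```

```bash
python3 - <<'E'
from h import *
for i in range(4):
  snap('wrist','w5'); s=ctrl.get_state(); print(s['time'],s['position'],s['tool_rot'],s['ft_force'])
E
```

```text
10.15 [ 0.67043174 -0.04889923  0.20346443] [-2.91898885e-04  3.14122016e+00  1.54111406e-04] [ 0.23111963  0.4273171  -3.87653949]
10.2 [ 0.6704769  -0.04889651  0.20350913] [-4.20577689e-04  3.14112182e+00  6.05869169e-05] [ 0.78701101 -0.58244907 -4.17281364]
10.25 [ 0.67048425 -0.04887994  0.20356326] [-4.44040177e-04  3.14104297e+00  1.52069635e-04] [ 1.10077933  0.6691054  -3.87983788]
10.3 [ 0.67045598 -0.04894839  0.20351883] [-2.88584316e-04  3.14112549e+00  8.68078411e-05] [ 0.30656585  0.10402811 -3.48077213]
```

View pics/w5.png

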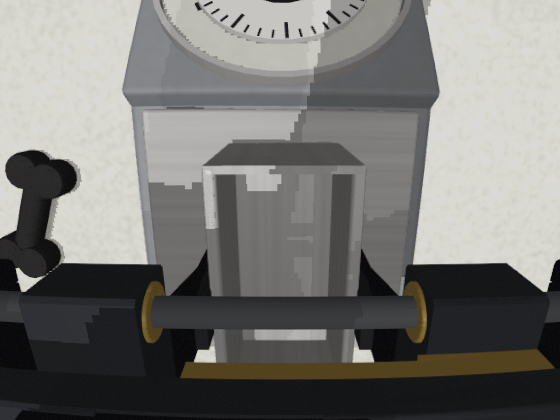

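```bash
python3 - <<'E'
from h import *
print(onz('wrist',[(228,143),(341,143)],.157),onz('wrist',[(144,110),(418,110)],.148))
E
```

```text
[[ 0.61160685 -0.07700572  0.157     ]
 [ 0.61155948 -0.01876524  0.157     ]] [[ 0.59466344 -0.12296331  0.148     ]
 [ 0.5946171   0.02336549  0.148     ]]
```

Request:
{"op": "step_arm", "data": {"plan": [[[0,0,0],[0,-0.001,0.002],255],[[0,0,0],[0,-0.0015,0.004],255],[[0,0,0],[0,-0.0015,0.006],255],[[0,0,0],[0,-0.0015,0.007],255],[[0,0,0],[0,-0.0015,0.008],255],[[0,0,0],[0,-0.0015,0.009],255],[[0,0,0],[0,-0.0015,0.01],255],[[0,0,0],[0,-0.0015,0.011],255],[[0,0,0],[0,-0.0015,0.012],255],[[0,0,0],[0,-0.0015,0.012],255]]}}

```text
time: 11.55
position: [0.6704, -0.0504, 0.1914]
tool_rot: [-0.0, 3.141, 0.0]
ft_force: [0.2, -0.0, -3.4]
grip_width: 0.642
```

```bash
python3 - <<'E'
from h import *
for i in range(5):
  snap('wrist','w6'); s=ctrl.get_state(); print(s['time'],s['position'],s['ft_force'])
E
```

```text
11.6 [ 0.67037234 -0.05037668  0.19141622] [-0.44170482  0.78709692 -2.22542583]
11.65 [ 0.67037262 -0.05038318  0.19141877] [-1.20605187  0.10864231 -3.00619388]
11.7 [ 0.67035365 -0.05039055  0.19140157] [-0.80065969  0.55866438 -2.07282707]
11.75 [ 0.67038468 -0.05035923  0.19139374] [ 0.01800137  0.41325549 -1.17752064]
11.8 [ 0.67036525 -0.05037747  0.19137993] [-0.83255761  0.3323524  -2.78332493]
```

View pics/w6.png

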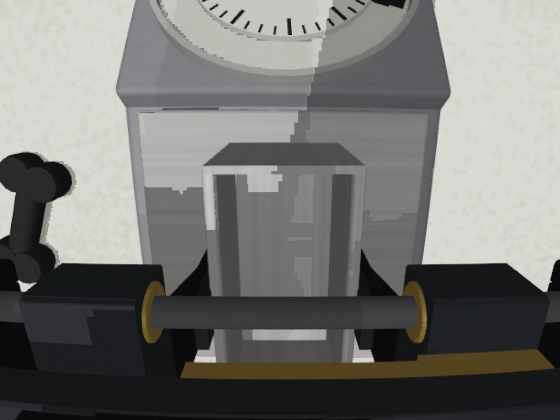

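Request:
{"op": "step_arm", "data": {"plan": [[[0,0,0],[0,0,0.001],255],[[0,0,0],[0,0,0.002],255],[[0,0,0],[0,0,0.003],255],[[0,0,0],[0,0,0.0033],255],[[0,0,0],[0,0,0.0033],255],[[0,0,0],[0,0,0.0033],80],[[0,0,0],[0,0,0.0033],60],[[0,0,0],[0,0,0.0033],0],[[0,0,0],[0,0,0.0033],0],[[0,0,0],[0,0,0.0033],0]]}}

```text
time: 13.05
position: [0.6704, -0.0504, 0.188]
tool_rot: [-0.0, 3.141, 0.0]
ft_force: [0.4, 0.6, -0.2]
grip_width: 0.974
```

```bash
python3 - <<'E'
from h import *
snap('wrist','w7'); s=ctrl.get_state(); print(s['time'],s['position'],s['ft_force'])
E
```

```text
13.1 [ 0.67036819 -0.05035828  0.18798114] [-0.62752584 -0.22649643  0.23097047]
```

View pics/w7.png

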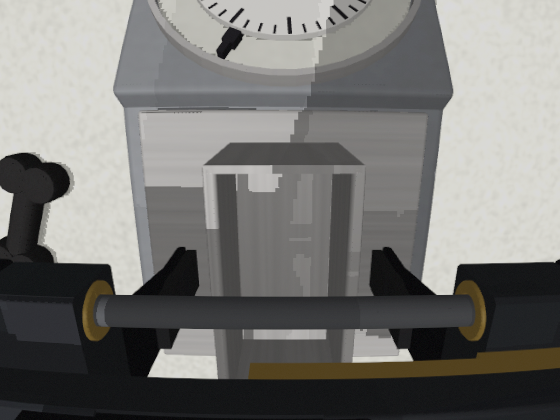

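Request:
{"op": "step_arm", "data": {"plan": [[[0,0,0],[0,0,-0.01],0],[[0,0,0],[0,0,-0.03],0],[[0,0,0],[0,0,-0.06],0],[[0,0,0],[0,0,-0.09],0],[[0,0,0],[0.02,0,-0.11],0],[[0,0,0],[0.06,0,-0.12],0],[[0,0,0],[0.1,0,-0.12],0],[[0,0,0],[0.13,0,-0.12],0],[[0,0,0],[0.15,0,-0.12],0],[[0,0,0],[0.15,0,-0.12],0]]}}

```text
time: 14.35
position: [0.52, -0.0508, 0.3101]
tool_rot: [0.0, 3.138, 0.003]
ft_force: [0.6, 0.2, 0.1]
grip_width: 1.001
```

```bash
cat >> h.py <<'E'
N=np.array([-np.sin(np.radians(35)),0,np.cos(np.radians(35))]); U=np.array([np.cos(np.radians(35)),0,np.sin(np.radians(35))])
TK=np.c_[-U,[0,1,0],-N]
E
python3 - <<'E'
from h import *
s=ctrl.get_state(); print(s['time'],s['position'],s['joint_positions'].round(2))
snap('wrist','w8');
D=np.array([.5935-.078,-.05,.078]); rel(D+N*.134,TK); print(D+N*.134)
E
```

```text
14.35 [ 0.52001241 -0.05084739  0.31005996] [-0.52  0.01  0.58  1.68 -0.01  1.46  1.63]
turn [ 0.001 -0.608 -0.   ] shift [0.0825 0.0005 0.1217]
[ 0.43864076 -0.05        0.18776637]
```

View pics/w8.png

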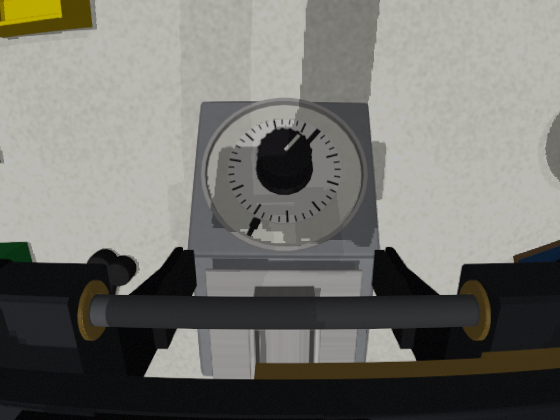

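```bash
cat >> h.py <<'E'
def rect(im,D,C,h=.009,px=4000,half=.09):
    # rectified dial view: up slope = up, right = world -y (seen from above, facing +x)
    n=int(half*px)*2; g=(np.arange(n)-n/2+.5)/px
    A,B=np.meshgrid(g,-g)
    P=D+N*h+U*B.ravel()[:,None]+np.array([0,-1,0])*A.ravel()[:,None]
    uv=proj('wrist',P,C).astype(np.float32).reshape(n,n,2)
    return cv2.remap(im,uv[...,0],uv[...,1],cv2.INTER_LINEAR)
E
python3 - <<'E'
from h import *
C=cal('wrist'); im=cv2.imread('pics/w8.png')
D=np.array([.515,-.05,.078])
r=rect(im,D,C); n=r.shape[0]
for q in (.058,.083): cv2.circle(r,(n//2,n//2),int(q*4000),(0,0,255) if q<.06 else (255,0,0),1)
cv2.imwrite('pics/r8.png',r[60:-60,60:-60])
E
```

```text
(no output)
```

View pics/r8.png

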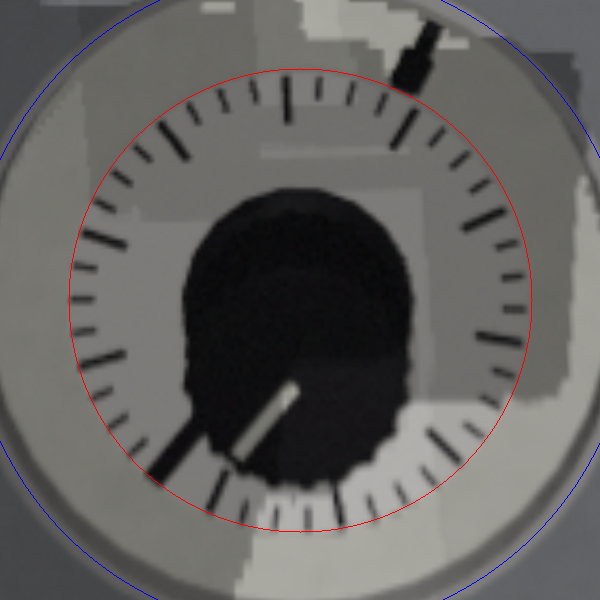

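```bash
python3 - <<'E'
from h import *
D=np.array([.5145,-.0497,.0775]); rel(D+N*.134,TK); print(D+N*.134)
E
```

```text
turn [ 0.001 -0.608 -0.   ] shift [0.0835 0.0008 0.1222]
[ 0.43764076 -0.0497      0.18726637]
```

Request:
{"op": "step_arm", "data": {"plan": [[[0,-0.08,0],[0.02,0,0.01],0],[[0,-0.16,0],[0.04,0,0.02],0],[[0,-0.24,0],[0.06,0,0.04],0],[[0,-0.32,0],[0.075,0.001,0.055],0],[[0,-0.4,0],[0.083,0.001,0.07],0],[[0,-0.48,0],[0.083,0.001,0.085],0],[[0,-0.56,0],[0.083,0.001,0.1],0],[[0,-0.608,0],[0.083,0.001,0.122],0],[[0,-0.608,0],[0.083,0.001,0.122],0],[[0,-0.608,0],[0.083,0.001,0.122],0]], "squeeze": 25}}

```text
time: 15.65
position: [0.4533, -0.0322, 0.1376]
tool_rot: [-0.013, 2.717, 0.093]
ft_force: [-0.6, 2.1, 0.8]
grip_width: 1.003
```

```bash
python3 - <<'E'
from h import *
s=ctrl.get_state(); print(s['time'],s['position'],s['joint_positions'].round(2),s['ft_force'])
snap('wrist','w9'); C=cal('wrist'); im=cv2.imread('pics/w9.png')
D=np.array([.5145,-.0497,.0775]); rel(D+N*.036,TK)
r=rect(im,D,C); n=r.shape[0]
cv2.circle(r,(n//2,n//2),232,(0,0,255),1)
cv2.imwrite('pics/r9.png',r[60:-60,60:-60])
E
```

```text
15.65 [ 0.4532636  -0.03223628  0.13755675] [ 0.32 -0.3  -0.19  2.35 -0.28  0.68  1.88] [-0.57547112  2.09670919  0.84839317]
turn [ 0.063 -0.196 -0.004] shift [-0.0292 -0.022   0.0407]
```

View pics/w9.png

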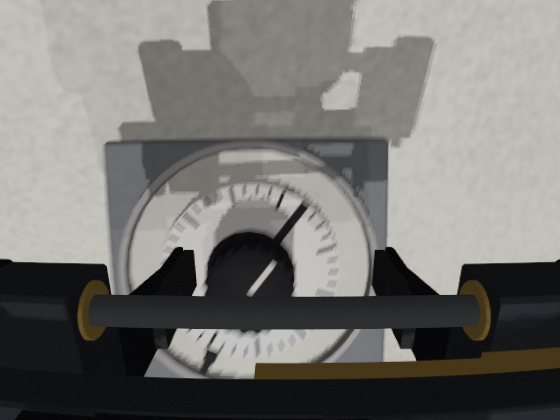

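View pics/r9.png

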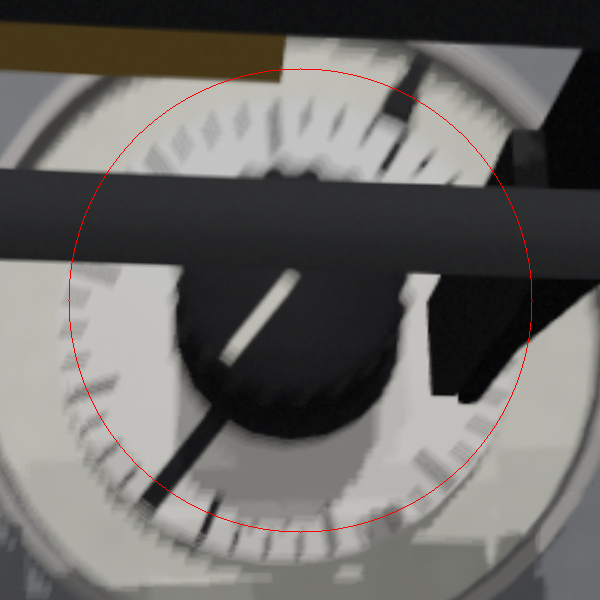

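```bash
cat > kin.py <<'E'
from h import *
import itertools
S=[([-1.21689892,0.32164026,-0.0701085,1.45141916,0.02259535,1.37081599,-0.05689236],(.21653375,.6124394,.24040879),(-.531074,-3.096199,.002333),10),
([-0.63,0.03,0.32,1.73,-0.01,1.38,0.92],(.505744,.13765,.27127),(.532,3.096,0),1),
([-0.15,0.17,0.76,1.62,-0.12,1.39,1.97],(.48739,-.30437,.27104),(-.345,-3.122,-.001),1),
([-0.15,.17,.77,1.58,-.12,1.44,1.99],(.48795,-.31001,.29467),(-.332,-3.123,0),1),
([-.38,.39,.59,1.32,-.21,1.49,1.76],(.67057,-.05531,.29544),(-.0042,-3.14107,.0024),1),
([-.52,.01,.58,1.68,-.01,1.46,1.63],(.52001,-.05085,.31006),(0,3.138,.003),1)]
def rz(a): return R.from_rotvec([0,0,a]).as_matrix()
def ry(a): return R.from_rotvec([0,a,0]).as_matrix()
def fk(q,sg,k):
    # k: d1,d3,a3,d5,a5,d7,a7, roffset, + joint-lateral ignored
    M=rz(sg[0]*q[0]); p=np.array([0,0,k[0]])
    M=M@ry(q[1])@rz(sg[1]*q[2]); p=p+M@[k[2],0,k[1]]
    M=M@ry(q[3]); p=p+M@[k[8],0,0]; M=M@rz(sg[2]*q[4]); p=p+M@[k[4],0,k[3]]
    M=M@ry(q[5])@rz(sg[3]*q[6]+k[7]); 
    M6=M@rz(-(sg[3]*q[6]+k[7])); p=p+M6@[k[6],0,k[5]]
    return p,M
E
python3 - <<'E'
from kin import *
s=ctrl.get_state(); S.append((s['joint_positions'],s['position'],s['tool_rot'],10)); print(s['joint_positions'].round(4),s['qd'].round(3))
best=[]
for sg in itertools.product([1,-1],repeat=4):
  for r0 in (0,np.pi/2,np.pi,-np.pi/2):
    def f(k):
        o=[]
        for q,p,rv,w in S:
            pp,M=fk(q,sg,k); e=R.from_matrix(M.T@R.from_rotvec(rv).as_matrix()).as_rotvec()
            o+=list(w*(pp-p))+list(w*.2*e)
        return np.array(o)
    r=least_squares(f,[.35,.35,0,.35,0,.25,0,r0,0]); best.append((r.cost,sg,r.x,r.fun))
best.sort(key=lambda b:b[0])
for b in best[:3]: print(b[0],b[1],b[2].round(4))
print((best[0][3].reshape(-1,6)*1000).round(1))
np.save('k.npy',np.r_[best[0][1],best[0][2]])
E
```

```text
[ 0.3516 -0.2981 -0.2333  2.3581 -0.2809  0.6854  1.8834] [ 0.041  0.005 -0.052 -0.021  0.11   0.088 -0.114]
0.02897808642966071 (-1, -1, -1, -1) [-0.4657  0.3636  0.0138  0.3777  0.0728 -0.091  -0.0798  1.5708 -0.4308]
0.028978086429660748 (-1, -1, -1, -1) [-0.4657  0.3636  0.0138  0.3777  0.0728 -0.091  -0.0798  1.5708 -0.4308]
0.02897808642966076 (-1, -1, -1, -1) [-0.4657  0.3636  0.0138  0.3777  0.0728 -0.091  -0.0798  1.5708 -0.4308]
[[-181.5   61.5    4.5    0.    -0.     0. ]
 [   7.9   33.9   -1.5    0.4    0.4   -0.4]
 [  29.9   48.3   -3.2   -0.6    1.9   -0.8]
 [  19.    58.3  -10.1    0.2    0.3    0.5]
 [ -38.3  101.5  -19.6   -0.6    0.8    0.2]
 [  -6.3   23.9  -10.6    0.6   -2.    -0.4]
 [  -0.4    3.4   -0.     0.     0.     0. ]]
```

```bash
cat >> kin.py <<'E'
def fk2(q,k):
    k=np.asarray(k).reshape(-1,3); M=rz(-q[0]); p=M@k[0]
    M=M@ry(q[1]); M=M@rz(-q[2]); p=p+M@k[1]
    M=M@ry(q[3]); p=p+M@(k[2]*[1,1,0]); M=M@rz(-q[4]); p=p+M@k[3]
    M=M@ry(q[5]); p=p+M@(k[4]*[1,1,0]); M=M@rz(-q[6]+np.pi/2); p=p+M@(k[5])
    return p,M
E
python3 - <<'E'
from kin import *
s=ctrl.get_state(); S.append((s['joint_positions'],s['position'],s['tool_rot'],10))
def f(k):
    o=[w*.001*0+min(w,2)*(fk2(q,k)[0]-p) for q,p,rv,w in S]
    K=k.reshape(-1,3)
    return np.r_[np.concatenate(o)/.003, K[:,:2].ravel()/.08,(K[[0,1,3,5],2]-[.3,.35,.35,.25])/.2]
r=least_squares(f,[0,0,.3,0,0,.35,0,0,0,0,0,.35,0,0,0,0,0,.25]); 
print(r.x.reshape(-1,3).round(4)); print([((fk2(q,r.x)[0]-p)*1000).round(1) for q,p,rv,w in S])
np.save('k2.npy',r.x)
E
```

```text
[[ 1.0800e-02 -6.2000e-03  2.5070e-01]
 [ 5.4000e-03 -4.5000e-03  4.5450e-01]
 [-2.2300e-02 -4.5000e-03 -1.7627e+00]
 [ 3.5500e-02 -5.4000e-03  5.1080e-01]
 [ 3.5000e-03 -5.4000e-03 -3.2440e-01]
 [ 2.0000e-04 -4.4000e-03  3.2450e-01]]
[array([ 0. , -0.2,  0. ]), array([0.6, 1.5, 0.9]), array([ 0.3, -1.7,  3.1]), array([-1.4,  1.3,  0. ]), array([ 1. , -0.1, -1.3]), array([-0.4, -0. , -2.4]), array([ 0. , -0. , -0.1])]
```

```bash
cat >> kin.py <<'E'
LO=np.array([-2.86,-.3,-1.38,.06,-1.56,.09,-2.69]);HI=np.array([2.86,2.09,1.24,2.45,4.7,2.05,2.69])
K2=np.load('k2.npy') if __import__('os').path.exists('k2.npy') else None
def ik(p,M,q0s,n=12,seed=0):
    g=np.random.default_rng(seed); best=None
    for i in range(n):
        q0=q0s if i==0 else LO+(HI-LO)*g.uniform(.1,.9,7)
        f=lambda q:(lambda a:np.r_[(a[0]-p)*10,R.from_matrix(a[1].T@M).as_rotvec()*3, .002*(q-q0s)])(fk2(q,K2))
        r=least_squares(f,np.clip(q0,LO+.01,HI-.01),bounds=(LO,HI)); pp,MM=fk2(r.x,K2)
        e=np.linalg.norm(pp-p)*1000+np.degrees(R.from_matrix(MM.T@M).magnitude())
        if best is None or e<best[0]-.5: best=(e,r.x)
        if best[0]<1: break
    return best
E
python3 - <<'E'
from kin import *
D=np.array([.5145,-.0497,.0775]); s=ctrl.get_state(); q0=s['joint_positions']
for n in (.036,.06,.085,.134):
  for tilt in (35,25,15):
    a=np.radians(tilt); M=np.c_[[-np.cos(a),0,-np.sin(a)],[0,1,0],[np.sin(a),0,-np.cos(a)]]
    b=ik(D+N*n,M,q0); print(n,tilt,round(b[0],1),b[1].round(2))
E
```

```text
0.036 35 0.0 [ 0.32 -0.22 -0.21  2.44 -0.33  0.33  1.95]
0.036 25 0.0 [ 0.37 -0.15 -0.3   2.31 -0.14  0.54  1.75]
0.036 15 0.0 [ 0.33 -0.05 -0.28  2.19 -0.04  0.75  1.65]
0.06 35 0.4 [ 0.22 -0.3  -0.12  2.45 -0.24  0.39  1.87]
0.06 25 0.0 [ 0.38 -0.22 -0.29  2.32 -0.18  0.6   1.78]
0.06 15 0.0 [ 0.36 -0.12 -0.29  2.19 -0.07  0.8   1.67]
0.085 35 21.5 [ 0.23 -0.3  -0.1   2.41 -0.24  0.46  1.88]
0.085 25 0.0 [ 0.39 -0.29 -0.28  2.33 -0.2   0.67  1.8 ]
0.085 15 0.0 [ 0.37 -0.18 -0.3   2.2  -0.1   0.85  1.7 ]
0.134 35 57.6 [ 0.26 -0.3  -0.1   2.33 -0.25  0.63  1.92]
0.134 25 28.7 [ 0.21 -0.3  -0.1   2.26 -0.11  0.82  1.74]
0.134 15 0.0 [ 0.38 -0.3  -0.28  2.21 -0.13  0.97  1.74]
```

Request:
{"op": "step_arm", "data": {"plan": [[[0,0.03,0],[0,-0.005,-0.005],0],[[0.03,0.06,0],[0,-0.01,-0.01],0],[[0.06,0.08,0],[0,-0.017,-0.015],0],[[0.06,0.08,0],[0,-0.02,-0.015],0],[[0.06,0.08,0],[0,-0.02,-0.015],0],[[0.06,0.08,0],[0,-0.02,-0.015],0],[[0.06,0.08,0],[0,-0.02,-0.015],0],[[0.06,0.08,0],[0,-0.02,-0.015],0],[[0.06,0.08,0],[0,-0.02,-0.015],0],[[0.06,0.08,0],[0,-0.02,-0.015],0]]}}

```text
time: 16.95
position: [0.446, -0.0542, 0.149]
tool_rot: [-0.001, 2.803, -0.003]
ft_force: [0.0, 0.9, 1.0]
grip_width: 0.998
```

```bash
python3 - <<'E'
from kin import *
s=ctrl.get_state(); print(s['time'],s['position'],s['joint_positions'].round(3),s['qd'].round(3),s['ft_force'])
A=R.from_rotvec(s['tool_rot']).as_matrix(); print(A.round(3)); print(fk2(s['joint_positions'],K2)[0]-s['position'])
D=np.array([.5145,-.0497,.0775]); p=s['position']-D; print('n',p@N,'u',p@U)
snap('wrist','w10')
E
```

```text
16.95 [ 0.44600609 -0.05417287  0.14900203] [ 0.396 -0.28  -0.273  2.287 -0.158  0.793  1.785] [ 0.    -0.001  0.001 -0.001 -0.002 -0.    -0.   ] [0.04656483 0.94286811 0.96812042]
[[-0.943 -0.     0.332]
 [-0.001  1.    -0.002]
 [-0.332 -0.002 -0.943]]
[ 0.00162313 -0.00402295  0.00107362]
n 0.0978575270943605 u -0.015095049961146918
```

View pics/w10.png

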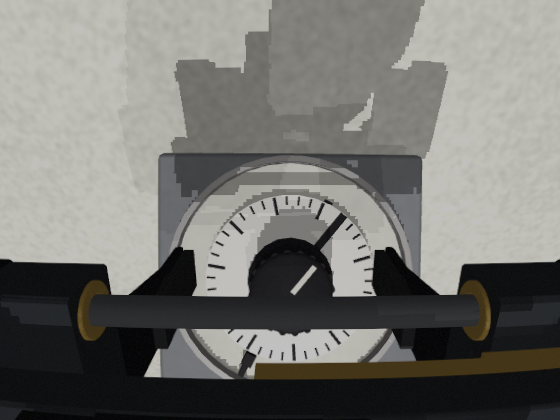

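```bash
python3 - <<'E'
from h import *
C=cal('wrist'); im=cv2.imread('pics/w10.png')
D=np.array([.5145,-.0497,.0775])
a=np.radians(33); M=np.c_[[-np.cos(a),0,-np.sin(a)],[0,1,0],[np.sin(a),0,-np.cos(a)]]
rel(D+N*.06,M);rel(D+N*.036,M)
r=rect(im,D,C); n=r.shape[0]
cv2.circle(r,(n//2,n//2),228,(0,0,255),1)
cv2.imwrite('pics/r10.png',r[60:-60,60:-60])
E
```

```text
turn [-0.002 -0.238  0.001] shift [-0.0247  0.0045  0.0324]
turn [-0.002 -0.238  0.001] shift [-0.0312  0.0045  0.0555]
```

View pics/r10.png

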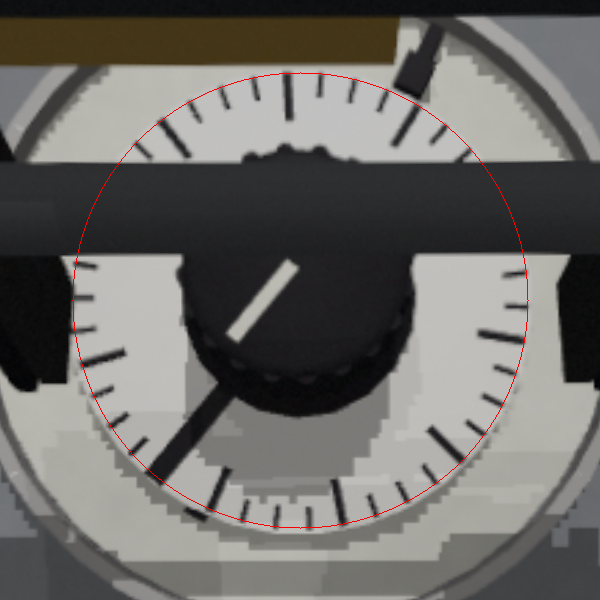

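Request:
{"op": "step_arm", "data": {"plan": [[[0,-0.05,0],[-0.01,0.002,0.006],0],[[0,-0.1,0],[-0.017,0.004,0.013],0],[[0,-0.15,0],[-0.022,0.004,0.02],0],[[0,-0.2,0],[-0.024,0.004,0.026],0],[[0,-0.238,0],[-0.025,0.004,0.032],0],[[0,-0.238,0],[-0.027,0.004,0.04],0],[[0,-0.238,0],[-0.029,0.004,0.047],0],[[0,-0.238,0],[-0.031,0.004,0.052],0],[[0,-0.238,0],[-0.031,0.004,0.055],0],[[0,-0.238,0],[-0.031,0.004,0.055],0]]}}

```text
time: 18.25
position: [0.4935, -0.0503, 0.1071]
tool_rot: [-0.001, 2.566, -0.003]
ft_force: [-0.6, 0.6, -0.6]
grip_width: 0.997
```

```bash
python3 - <<'E'
from kin import *
s=ctrl.get_state(); print(s['time'],s['position'],s['joint_positions'].round(3),s['qd'].round(3),s['ft_force'])
A=R.from_rotvec(s['tool_rot']).as_matrix(); print(A.round(3)); 
D=np.array([.5145,-.0497,.0775]); p=s['position']-D; print('n',p@N,'u',p@U)
snap('wrist','w11')
E
```

```text
18.25 [ 0.49345024 -0.0503208   0.1070522 ] [ 0.303 -0.226 -0.209  2.43  -0.256  0.369  1.87 ] [-0.001 -0.012  0.003  0.001  0.     0.004 -0.002] [-0.62153693  0.63748507 -0.62522229]
[[-0.839 -0.     0.544]
 [-0.001  1.    -0.002]
 [-0.544 -0.002 -0.839]]
n 0.03628139493609954 u -0.00029250793690911367
```

View pics/w11.png

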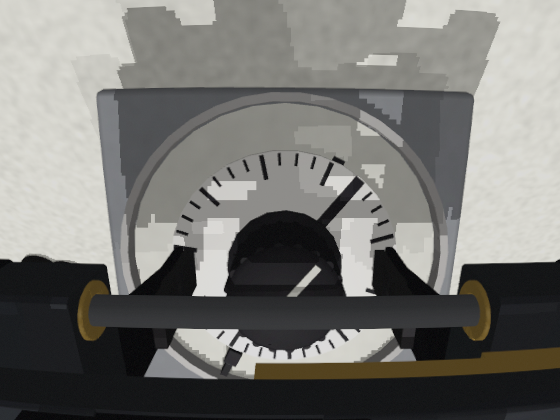

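Request:
{"op": "step_arm", "data": {"plan": [[[0,0,0],[0,0,0],120],[[0,0,0],[0,0,0],200],[[0,0,0],[0,0,0],255],[[0,0,0],[0,0,0],255],[[0,0,0],[0,0,0],255],[[0,0,0],[0,0,0],255],[[0,0,0.1],[0,0,0],255],[[0,0,0.2],[0,0,0],255],[[0,0,0.3],[0,0,0],255],[[0,0,0.4],[0,0,0],255]], "squeeze": 30}}

```text
time: 19.55
position: [0.4937, -0.0495, 0.1075]
tool_rot: [0.513, 2.521, 0.151]
ft_force: [-2.0, 1.5, 1.1]
grip_width: 0.565
```

```bash
python3 - <<'E'
from kin import *
s=ctrl.get_state(); print(s['time'],s['position'],s['joint_positions'].round(3),s['qd'].round(3),s['ft_force'],s['torque'])
D=np.array([.5145,-.0497,.0775]); p=s['position']-D; print('n',p@N,'u',p@U)
snap('wrist','w12')
E
```

```text
19.55 [ 0.49368196 -0.04951362  0.10754867] [ 0.392 -0.228 -0.291  2.427 -0.313  0.373  1.518] [ 0.176 -0.003 -0.164 -0.008 -0.113  0.01  -0.693] [-1.99623968  1.50001426  1.06674754] [1.24811298 0.23149988 1.04524019]
n 0.0365551654525853 u 0.00018206480360044922
```

View pics/w12.png

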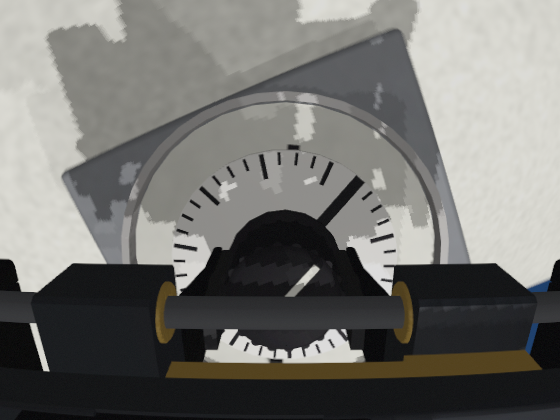

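Request:
{"op": "step_arm", "data": {"plan": [[[0,0,0.15],[0,0,0],255],[[0,0,0.3],[0,0,0],255],[[0,0,0.45],[0,0,0],255],[[0,0,0.6],[0,0,0],255],[[0,0,0.75],[0,0,0],255],[[0,0,0.9],[0,0,0],255],[[0,0,1.05],[0,0,0],255],[[0,0,1.2],[0,0,0],255],[[0,0,1.35],[0,0,0],255],[[0,0,1.5],[0,0,0],255]]}}

```text
time: 20.85
position: [0.495, -0.049, 0.1086]
tool_rot: [2.22, 1.587, 0.66]
ft_force: [3.1, 5.9, 0.1]
grip_width: 0.569
```

```bash
python3 - <<'E'
from kin import *
s=ctrl.get_state(); print(s['time'],s['position'],s['joint_positions'].round(3),s['qd'].round(3),s['ft_force'],s['torque'])
D=np.array([.5145,-.0497,.0775]); p=s['position']-D; print('n',p@N,'u',p@U)
A=R.from_rotvec(s['tool_rot']).as_matrix(); print(A.round(3), 'roll',np.arctan2(A[:,1]@U, A[:,1]@[0,1,0]))
snap('wrist','w13')
E
```

```text
20.85 [ 0.49498768 -0.04902704  0.10856528] [ 0.728 -0.248 -0.593  2.416 -0.526  0.397  0.211] [ 0.27  -0.027 -0.236 -0.009 -0.175  0.028 -1.032] [3.09987635 5.90437236 0.1490225 ] [ 0.73371318 -0.57698744  0.65842825]
n 0.036638993947505305 u 0.0018347503208655108
[[ 0.271  0.792  0.547]
 [ 0.946 -0.323 -0.001]
 [ 0.176  0.518 -0.837]] roll 1.9003015405368306
```

View pics/w13.png

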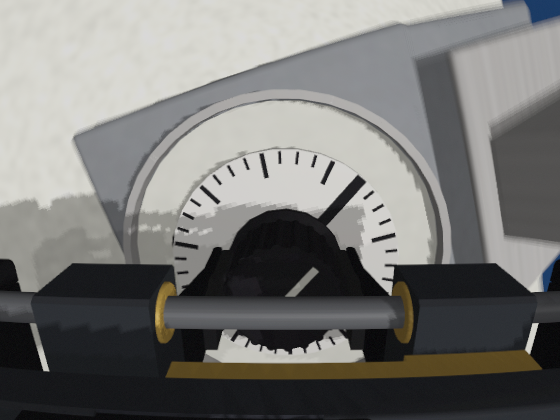

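Request:
{"op": "step_arm", "data": {"plan": [[[0,0,0.15],[0,0,0],255],[[0,0,0.3],[0,0,0],255],[[0,0,0.45],[0,0,0],255],[[0,0,0.6],[0,0,0],255],[[0,0,0.75],[0,0,0],255],[[0,0,0.88],[0,0,0],255],[[0,0,0.97],[0,0,0],255],[[0,0,1.02],[0,0,0],255],[[0,0,1.02],[0,0,0],255],[[0,0,1.02],[0,0,0],255]]}}

```text
time: 22.15
position: [0.4952, -0.05, 0.1089]
tool_rot: [2.93, 0.33, 0.873]
ft_force: [5.3, 2.2, -1.1]
grip_width: 0.565
```

```bash
python3 - <<'E'
from kin import *
s=ctrl.get_state(); print(s['time'],s['position'],s['joint_positions'].round(3),s['qd'].round(3),s['ft_force'],s['torque'])
D=np.array([.5145,-.0497,.0775]); p=s['position']-D; print('n',p@N,'u',p@U)
A=R.from_rotvec(s['tool_rot']).as_matrix(); print( 'roll',np.arctan2(A[:,1]@U, A[:,1]@[0,1,0]))
snap('wrist','w14');snap('side','s14');snap('top','t14')
a=cv2.imread('pics/t14.png')[110:270,230:390]; cv2.imwrite('pics/t14z.png',cv2.resize(a,None,fx=3.6,fy=3.6,interpolation=cv2.INTER_CUBIC))
E
```

```text
22.15 [ 0.49524321 -0.04995678  0.10888223] [ 0.935 -0.279 -0.77   2.411 -0.67   0.427 -0.674] [-0.001  0.     0.001 -0.001 -0.     0.002  0.001] [ 5.33639821  2.24735483 -1.10932521] [ 0.68420085 -0.25894901  0.42754667]
n 0.03675205807586913 u 0.002225871405000898
roll 2.916813409637805
```

View pics/w14.png

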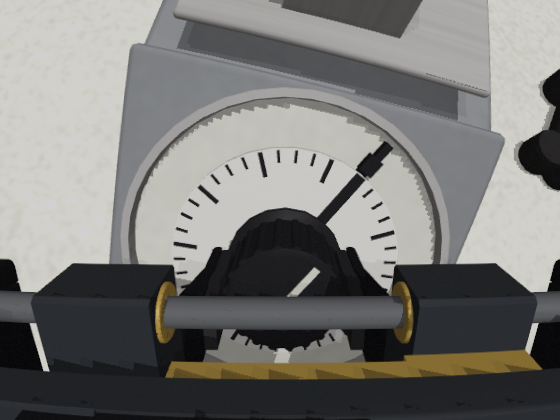

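View pics/s14.png

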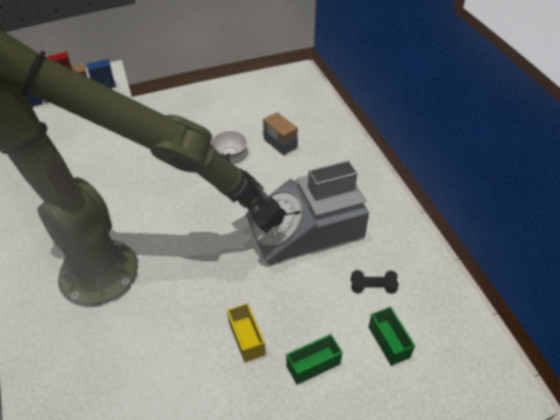

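```bash
python3 - <<'E'
from h import *
C=cal('wrist'); im=cv2.imread('pics/w14.png')
D=np.array([.5145,-.0497,.0775])
r=rect(im,D,C); n=r.shape[0]
cv2.circle(r,(n//2,n//2),228,(0,0,255),1)
cv2.imwrite('pics/r14.png',r[20:-100,60:-60])
E
```

```text
(no output)
```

View pics/r14.png

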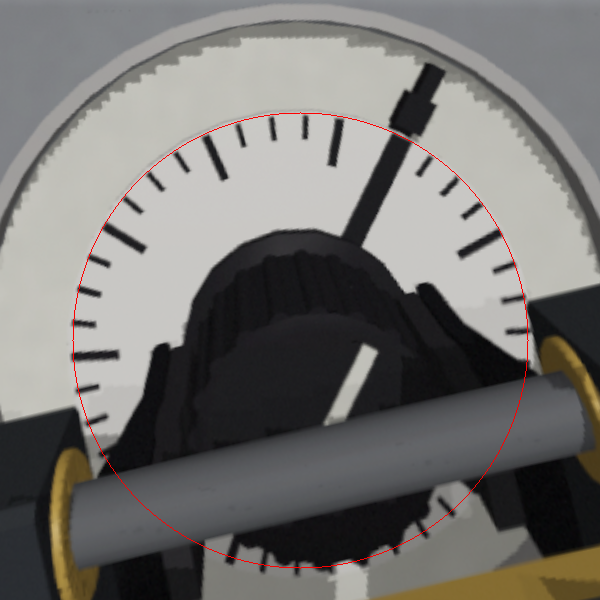

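```bash
python3 - <<'E'
from kin import *
s=ctrl.get_state(); A=R.from_rotvec(s['tool_rot']).as_matrix(); q0=s['joint_positions']
print('up in tool',A.T@[0,0,1],'world x in tool',A.T@[1,0,0])
for h in (.03,.06,.1):
  for dx in (0,.02,.04): b=ik(s['position']+[dx,0,h],A,q0); print(h,dx,round(b[0],1),b[1].round(2))
E
```

```text
up in tool [ 0.53352956  0.123751   -0.83667909] world x in tool [0.81587684 0.18542124 0.54768965]
0.03 0 0.0 [ 0.75 -0.3  -0.56  2.37 -0.53  0.5  -0.77]
0.03 0.02 0.0 [ 0.98 -0.28 -0.77  2.33 -0.62  0.5  -0.71]
0.03 0.04 0.0 [ 1.02 -0.22 -0.84  2.29 -0.54  0.48 -0.78]
0.06 0 3.9 [ 0.23 -0.3  -0.1   2.34 -0.19  0.54 -1.1 ]
0.06 0.02 0.0 [ 0.78 -0.3  -0.58  2.3  -0.49  0.56 -0.83]
0.06 0.04 0.0 [ 1.01 -0.28 -0.8   2.26 -0.57  0.57 -0.77]
0.1 0 18.0 [ 0.23 -0.3  -0.1   2.25 -0.17  0.65 -1.11]
0.1 0.02 3.7 [ 0.21 -0.3  -0.1   2.25 -0.15  0.62 -1.14]
0.1 0.04 0.0 [ 0.77 -0.3  -0.58  2.21 -0.43  0.64 -0.91]
```

Request:
{"op": "step_arm", "data": {"plan": [[[0,0,0],[0,0,0],200],[[0,0,0],[0,0,0],100],[[0,0,0],[0,0,0],0],[[0,0,0],[0,0,0],0],[[0,0,0],[0,0,0],0],[[0,0,0],[0,0,0],0],[[0,0,0],[0,0,-0.003],0],[[0,0,0],[0,0,-0.007],0],[[0,0,0],[0,0,-0.012],0],[[0,0,0],[0,0,-0.015],0]]}}

```text
time: 23.55
position: [0.4852, -0.0504, 0.1203]
tool_rot: [2.933, 0.327, 0.869]
ft_force: [-0.5, -0.4, -0.5]
grip_width: 1.001
```

```bash
python3 - <<'E'
from kin import *
snap('wrist','w15')
s=ctrl.get_state(); print(s['time'],s['position'],s['joint_positions'].round(3),s['ft_force'],s['grip_width'])
A=R.from_rotvec(s['tool_rot']).as_matrix();print('up in tool',A.T@[0,0,1],'world x in tool',A.T@[1,0,0])
E
```

```text
23.6 [ 0.48526532 -0.05047045  0.12042209] [ 0.713 -0.299 -0.561  2.421 -0.537  0.448 -0.797] [-0.14547729  0.65296849  0.71608319] 1.0005900963646759
up in tool [ 0.53137147  0.12220102 -0.83827875] world x in tool [0.81784231 0.18398358 0.54523755]
```

View pics/w15.png

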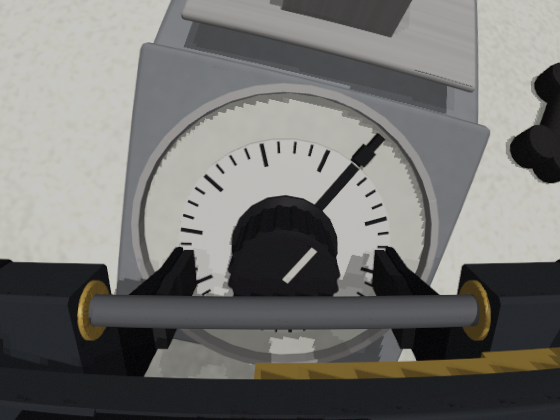

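Request:
{"op": "step_arm", "data": {"plan": [[[0,0,0],[0.008,0.002,-0.007],0],[[0,0,0],[0.016,0.004,-0.014],0],[[0,0,0],[0.026,0.006,-0.02],0],[[0,0,0],[0.038,0.009,-0.026],0],[[0,0,0],[0.056,0.013,-0.034],0],[[0,0,0],[0.075,0.017,-0.045],0],[[0,0,0],[0.094,0.021,-0.057],0],[[0,0,0],[0.094,0.021,-0.057],0],[[0,0,0],[0.094,0.021,-0.057],0],[[0,0,0],[0.094,0.021,-0.057],0]]}}

```text
time: 24.85
position: [0.534, -0.0499, 0.2188]
tool_rot: [2.935, 0.327, 0.866]
ft_force: [-0.0, 0.2, -0.5]
grip_width: 1.005
```

```bash
python3 - <<'E'
from kin import *
snap('wrist','w16')
s=ctrl.get_state(); print(s['time'],s['position'],s['joint_positions'].round(3),s['ft_force'],s['grip_width'])
A=R.from_rotvec(s['tool_rot']).as_matrix();print(A.round(3),'up in tool',A.T@[0,0,1],'world y in tool',A.T@[0,1,0])
r=rect(cv2.imread('pics/w16.png'),np.array([.5145,-.0497,.0775]),cal('wrist'))
cv2.circle(r,(360,360),228,(0,0,255),1); cv2.imwrite('pics/r16.png',r[20:-100,60:-60])
E
```

```text
24.9 [ 0.53419328 -0.04988062  0.21896916] [ 0.513 -0.289 -0.379  2.214 -0.283  0.64  -1.051] [-0.83894909 -0.0770794  -0.25396035] 0.9962598061653876
[[ 0.819  0.184  0.543]
 [ 0.221 -0.975 -0.002]
 [ 0.53   0.121 -0.84 ]] up in tool [ 0.52955683  0.12146656 -0.83953287] world y in tool [ 0.2208312  -0.97531035 -0.00181639]
```

View pics/w16.png

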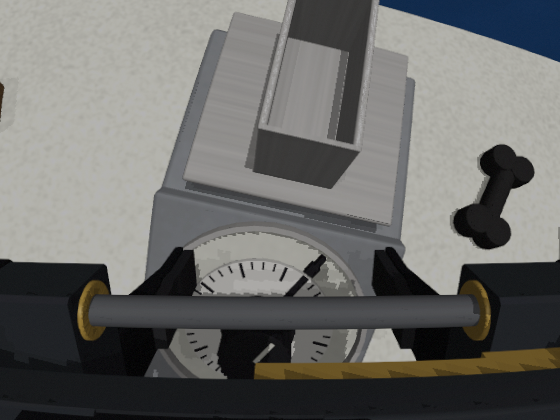

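View pics/r16.png

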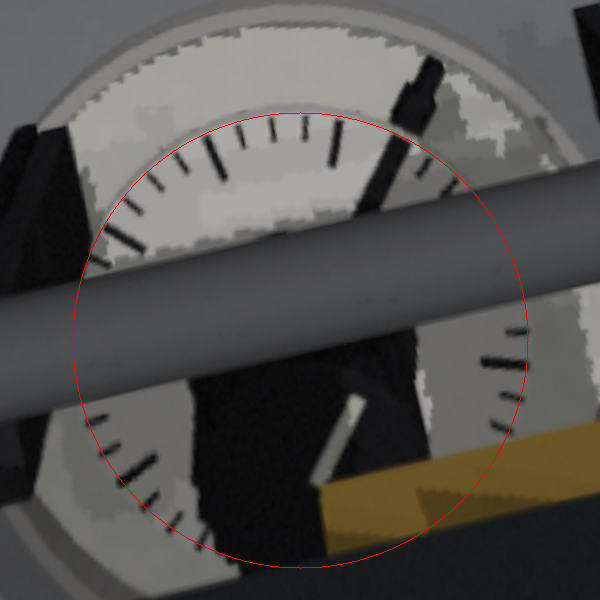

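```bash
python3 - <<'E'
from h import *
print(onz('wrist',[(185,180),(391,226),(409,58),(238,14)],.142).round(4)); print(onz('wrist',[(247,168),(333,188)],.142).round(4)); print(onz('wrist',[(257,127),(360,152)],.207).round(4))
E
```

```text
[[ 0.5947  0.0216  0.142 ]
 [ 0.5939 -0.1246  0.142 ]
 [ 0.7409 -0.1266  0.142 ]
 [ 0.7421  0.019   0.142 ]]
[[ 0.6129 -0.0174  0.142 ]
 [ 0.6122 -0.0793  0.142 ]]
[[ 0.6114 -0.0213  0.207 ]
 [ 0.6107 -0.0778  0.207 ]]
```

Request:
{"op": "step_arm", "data": {"plan": [[[0,0,0],[0.01,0.002,-0.016],0],[[0,0,0],[0.02,0.005,-0.033],0],[[0,0,0],[0.026,0.006,-0.042],0],[[0,0.08,0],[0.026,0.006,-0.06],0],[[0,0.16,0],[0.026,0.006,-0.08],0],[[0,0.24,0],[0.026,0.006,-0.09],0],[[0,0.3,0],[0.026,0.006,-0.1],0],[[0,0.3,0],[0.026,0.006,-0.1],0],[[0,0.3,0],[0.026,0.006,-0.1],0],[[0,0.3,0],[0.026,0.006,-0.1],0]]}}

```text
time: 26.15
position: [0.5674, -0.0141, 0.2064]
tool_rot: [-2.85, -0.362, -1.266]
ft_force: [-0.1, 0.2, -0.7]
grip_width: 0.998
```

```bash
python3 - <<'E'
from h import *
s=ctrl.get_state(); print(s['time'],s['position'],s['qd'].round(3),s['ft_force'])
snap('wrist','w17'); 
r=rect(cv2.imread('pics/w17.png'),np.array([.5145,-.0497,.0775]),cal('wrist')); cv2.imwrite('pics/r17.png',r[20:-100,60:-60])
snap('side','s17');snap('top','t17')
E
```

```text
26.15 [ 0.56735963 -0.01410924  0.20644506] [ 0.29  -0.001 -0.23  -0.163  0.246  0.203 -0.258] [-0.11951255  0.24909121 -0.68827989]
```

View pics/w17.png

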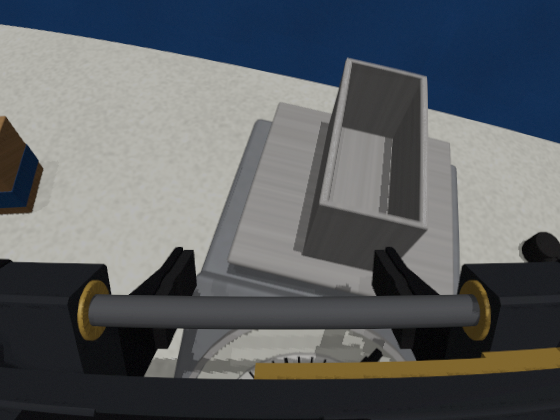

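View pics/s17.png

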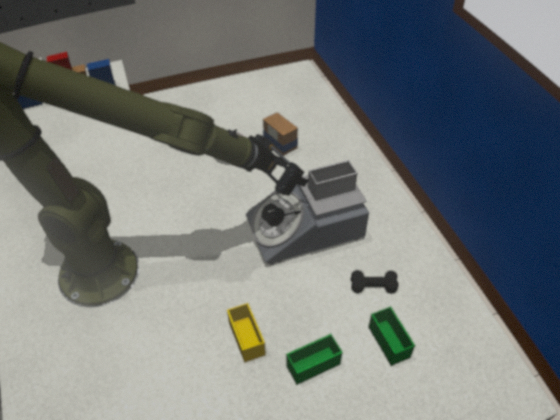

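View pics/r17.png

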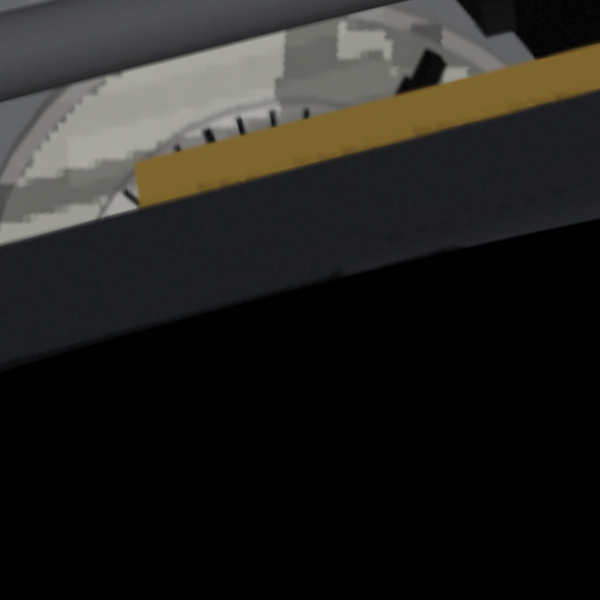

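```bash
python3 - <<'E'
from kin import *
s=ctrl.get_state(); print(s['qd'].round(3),s['position'],s['ft_force']); A=R.from_rotvec(s['tool_rot']).as_matrix(); print(A.round(2)); q0=s['joint_positions']
ax=A[:,2]; 
for tilt in (35,20):
    a=np.radians(tilt); z=np.array([np.sin(a),0,-np.cos(a)]); M=np.c_[[np.cos(a),0,np.sin(a)],[0,-1,0],z]
    for p in ([.53,-.05,.22],[.53,-.05,.26],[.53,-.05,.3]):
        b=ik(np.array(p),M,q0); print(tilt,p,round(b[0],1),b[1].round(2)); rel(p,M)
E
```

```text
[-0.013 -0.001  0.012  0.015 -0.004 -0.006  0.006] [ 0.56797645 -0.01449331  0.20731459] [-0.45722673 -0.31881605 -0.72954756]
[[ 0.65  0.21  0.73]
 [ 0.21 -0.97  0.09]
 [ 0.73  0.09 -0.67]]
35 [0.53, -0.05, 0.22] 1.2 [ 0.21 -0.3  -0.1   2.24 -0.16  0.6  -1.35]
turn [-0.07  -0.226  0.221] shift [-0.0227  0.0278 -0.0397]
35 [0.53, -0.05, 0.26] 12.1 [ 0.22 -0.3  -0.1   2.16 -0.15  0.71 -1.37]
turn [-0.07  -0.226  0.221] shift [ 0.0066  0.0315 -0.0667]
35 [0.53, -0.05, 0.3] 19.6 [ 0.22 -0.3  -0.09  2.07 -0.14  0.81 -1.38]
turn [-0.07  -0.226  0.221] shift [ 0.0359  0.0352 -0.0936]
20 [0.53, -0.05, 0.22] 0.0 [ 0.96 -0.2  -0.8   2.03 -0.24  0.92 -1.31]
turn [-0.041 -0.486  0.23 ] shift [-0.0227  0.0278 -0.0397]
20 [0.53, -0.05, 0.26] 0.0 [ 1.01 -0.25 -0.81  1.97 -0.29  1.01 -1.27]
turn [-0.041 -0.486  0.23 ] shift [ 0.0066  0.0315 -0.0667]
20 [0.53, -0.05, 0.3] 0.0 [ 1.03 -0.28 -0.8   1.91 -0.31  1.1  -1.26]
turn [-0.041 -0.486  0.23 ] shift [ 0.0359  0.0352 -0.0936]
```

Request:
{"op": "step_arm", "data": {"plan": [[[-0.005,-0.06,0.03],[-0.006,0.004,-0.012],0],[[-0.01,-0.12,0.06],[-0.01,0.008,-0.022],0],[[-0.015,-0.18,0.09],[-0.01,0.012,-0.032],0],[[-0.02,-0.24,0.12],[-0.008,0.016,-0.04],0],[[-0.025,-0.3,0.15],[-0.004,0.02,-0.048],0],[[-0.03,-0.36,0.18],[0,0.025,-0.056],0],[[-0.035,-0.43,0.21],[0.004,0.03,-0.062],0],[[-0.04,-0.486,0.23],[0.007,0.032,-0.067],0],[[-0.04,-0.486,0.23],[0.007,0.032,-0.067],0],[[-0.04,-0.486,0.23],[0.007,0.032,-0.067],0]]}}

```text
time: 27.55
position: [0.5292, -0.0504, 0.2592]
tool_rot: [-3.092, -0.001, -0.544]
ft_force: [0.1, 0.5, -1.0]
grip_width: 1.0
```

```bash
python3 - <<'E'
from h import *
s=ctrl.get_state(); print(s['time'],s['position'],s['qd'].round(3),s['ft_force'],R.from_rotvec(s['tool_rot']).as_matrix().round(2))
snap('wrist','w18'); 
r=rect(cv2.imread('pics/w18.png'),np.array([.5145,-.0497,.0775]),cal('wrist')); cv2.imwrite('pics/r18.png',r[20:-100,60:-60])
E
```

```text
27.55 [ 0.52915413 -0.05039414  0.25922817] [-0.008 -0.006  0.004  0.009  0.001  0.003 -0.004] [ 0.14159717  0.53485896 -0.96158057] [[ 0.94  0.    0.34]
 [ 0.   -1.    0.  ]
 [ 0.34 -0.   -0.94]]
```

View pics/w18.png

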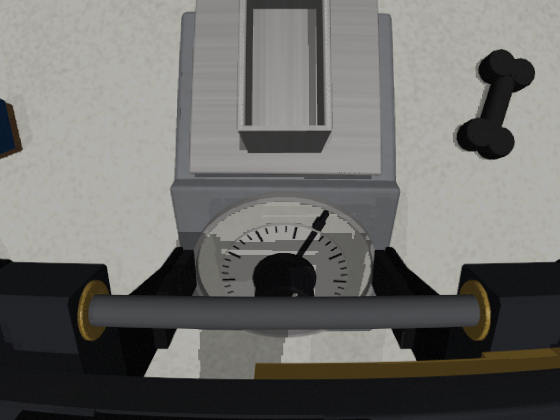

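View pics/r18.png

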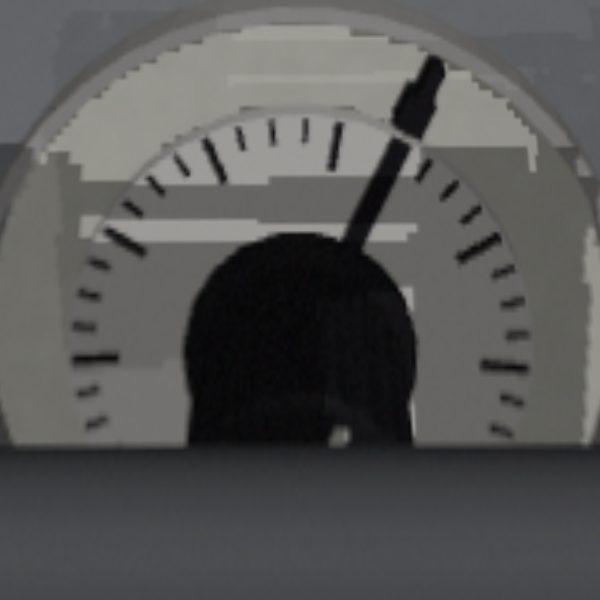

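View pics/t17.png

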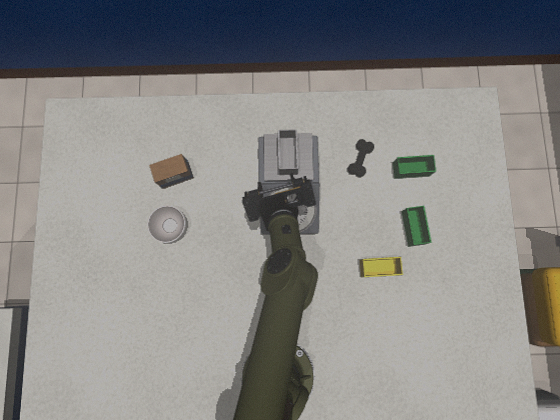

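```bash
python3 -c "
from bench import ctrl
print(ctrl.close_job())"
```

```text
the job is handed in; nothing more can be done
None
```

The tub is on the weighing platform and the scale is tared. The job was handed in at about 27.6 s of the 64 s allowed.

**Placing the tub:** I gripped the steel tub across its width and lowered it until the wrist force fell to about zero, then let go. At release the platform had sunk about 6 mm, well short of the 18 mm stop. After release the needle read about 0.46 rad, which means roughly 0.41 kg. In the last views the tub stands within about 1–2 mm of the platform's middle.

**Taring:** I turned the knob about 2.92 rad clockwise in one grasp, with no regrasp. After letting go, the zero mark was within about 0.01–0.03 rad of the needle. The allowance is 0.075 rad.

**Last checks:**
- The gripper was open and clear of everything, and the wrist force was zero within noise.
- In the overhead picture before the final small retreat, the bowl, carton, chew toy and look-alike tubs were where they started.

**Things that went wrong or disagreed:**
- The first tilted approach to the knob ran out of joint reach and ended off target. I corrected it before gripping.
- While backing away I once tilted the tool the wrong way. The fingertips came within about 3 cm of the tub but did not touch it.
- The side camera and the overhead camera disagreed by about 10 mm in y for the platform and the tub. I used the wrist camera instead.

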